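# Seat and clamp a tube block on a bench shaker

## Robot

A 6-joint arm with a two-finger parallel gripper is mounted at the origin on the work surface. World frame = base frame: x ahead of the robot, y to its left, z up, the work surface at z = 0. Lengths are in m, angles in degrees, forces in N, time in s.
With the tool pointing down it reaches from about 0.425 to 0.95 m from the base axis. Payload 14.7 kg.
Tool frame: the origin (TCP) lies on the mounting face of the last link; the fingertips stand 173 mm ahead of it and the grasp point (between the pads) lies 155 mm ahead of it; z points along the fingers, y is the line along which they close (so a half turn about z gives the same grasp; the last joint's range is limited). The gripper opens to 85 mm and grips with 20 to 120 N. Pads are 22 mm wide; open, the fingers measure 114 mm over their backs; the gripper's body (76 mm by 85 mm) begins 54 mm behind the grasp point. The pads swing forward as they close: fully open they stand 13 mm farther back than shut.
Start: joints at [-69.076, 27.513, 91.461, -0, 61.026, -2.67], TCP at [0.26, -0.596, 0.405] pointing down, gripper open.
Joint ranges: [-157.49, 157.49], [-46.99, 117.5], [13.45, 153.17], [-89.5, 269.5], [5.16, 153.95], [-167.48, 167.48]. Speed limits (degrees/s): [108.29, 108.29, 136.94, 172.46, 172.46, 172.46].

## Interface

Orientations are given as [roll, pitch, yaw] about the fixed x, y, z axes, in that order (R = Rz(yaw) Ry(pitch) Rx(roll)).
In Python, from station import readout, optics, env, models gives the robot as it stands.
- The arm moves only by the shell command python3 -m crank 'ROWS'. ROWS is JSON, a list of rows, each a list of 3 entries, a list of its own where there are three numbers: the shift along the tool's x, y, z in cm, then the turn, a rotation vector about the tool's x, y, z in rad, then the gripper's target within -1 to 1 (shut at 1, half-way at 0, fully open at -1). A call has 1 to 5 rows; each row shifts and turns the commanded pose from where the row before left it, along the tool's axes as they then stand; what a row does not reach is not made up. A row lasts 1/8 s, in which the tool goes at most 62.5 mm and 10.7 degrees, less where a joint would pass 70% of its speed; a pose out of reach is approached as far as the arm can. A call with a gripper value outside its range is refused whole. The fingers move at their own pace and stop on an object; the grip force is fixed at half the most. Time passes only in rows, so rows that do not move let the fingers close. It gives the time, the measured TCP pose, the force, the opening and the grip force at its end, in the units of the state.
- readout.sense(): the state, without advancing time (a new reading comes with each control period).
- optics.camera(name): name is "side" or "top"; returns a dict with "img" (384x512x3 uint8, red, green, blue), "range_z" (384x512 float32, m along the optical axis (not along the pixel's ray), 0 where there is no reading), "mtx" (3x3 intrinsics, pixels), "k1" (the pictures are not rectified: a ray, as slopes to the right and down, at radius r is drawn at 1 + k1 r^2 times it, then the intrinsics apply), "R" (3x3) and "t" (3): a world point X has camera coordinates R X + t. Camera axes: x right, y down, z forward; pixel columns grow to the right and rows downward; lengths in m; the calibration is good to about 2 mm. A picture is of the moment at which its call begins.
- env.close_job(): hands the job in; it is judged then, once.
Trained networks look in a picture, given as the dict that the camera call returned (one of the last four; its "shot" number tells which), for a name from the list of things; names that differ only in an ending like _2 or _b are one class to them, and where a whole thing is asked for, a point or a joint stands for the part that bears it (a point fixed in the world has none). Each returns a list of dicts, best first, with "confidence" (0 to 1); they miss things now and then, are a little off and sometimes report something else, mostly with a low value. They report only what shows in the picture. A call takes as long as a camera call. They do not tell look-alikes from the thing itself.
- models.recognise(picture, name): "position" ([x, y, z] in m, in world coordinates, good to about 4 mm: the middle of the surface that is visible of it).
- models.cut_out(picture, name): "pixels" (384x512 bool, what is visible of it).
The state is a dict: "time": time; "joint_positions": joint angles; "dq": joint speeds; "effort": joint torques, N m; "eef_pos": TCP position; "tcp_rot": TCP orientation; "contact_force": force on the tool from outside, world axes, zero at the start; "ft_torque": the same for the moment, N m; "opening": opening from 0.0 (shut) to 1.0 (fully open); "grip_force": force on a finger pad.
Only numpy, scipy, OpenCV 4.12 (cv2) and the standard library are available. Lean on these libraries where they do the work, as an engineer would, in place of code of your own. Each camera call takes 0.05 s, during which the arm holds its last target. There are 200 camera calls.

## Task

Slide the metal tube block along its guide rails until it sits fully home against the stop on the shaker plate, without ramming the stop. Then push the toggle clamp's handle down over centre so that it locks and its pad holds the block down, feeling your way so that the sprung plate is never forced down towards its bump stops. Leave everything else on the bench where it is.

Things in the scene. Friction and masses are not known exactly. Their poses are not given: they have to be found in the camera images.
- tube_block: aluminium tube block 100 x 66 x 40 mm (x, y, z), about 0.45 kg, with capped tubes up to 9 mm above its top. Origin at the centre of its underside. Stands loose on the shaker plate between two guide rails (15 mm tall, 2.5 mm play on either side), short of the stop by 30 to 55 mm, its x axis pointing to the stop. Slides with 2 to 6 N.
- home (a point): point on the top face of the shaker plate where the origin of the tube block is when the block is fully home: x points along the guide rails towards the stop, z up, y across the rails away from the clamp. The plate is 240 (x) by 310 mm (y), centred 30 mm behind (-x) and 85 mm beside (-y) this point; its top is 72 mm above the bench. It turns with the shaker.
- stop: steel stop plate, 60 mm wide and 28 mm tall, fixed on the shaker plate across the far end of the rails; origin at the foot of the face that the block meets, 50 mm along x from home. Light: pushing the block against it with more than 30 N is ramming it.
- clamp_pivot (a point): pivot of the toggle clamp's handle: 68 mm above the shaker plate, 12 mm along x and -114 mm along y from home; axes parallel to those of home. The handle reaches from it along -y; the clamp's arm, on a pin of its own 44 mm along +y and 18 mm lower, reaches along +y over the block. A link joins them: as the handle goes down, so does the arm.
- clamp_lever (a joint): angle (rad) of the handle's root about clamp_pivot. 0 = open, root 1.175 rad above the level towards -y; grows as the handle is pushed out (-y) and down: at q the root stands 1.175 - q above the level. Starts at 0 to 0.15, stays where left. Resists with up to about 10 N at the grip near 0.85, nothing at dead centre 1.035, then snaps to its end stop at 1.090, locked.
- handle_knuckle (a point): point of the handle 30 mm from clamp_pivot, where the steel root ends in a tight knuckle. Beyond it comes the grip, a black round bar 18 mm thick, 60 to 134 mm from the pivot (push it at about 100 mm). At the knuckle it is set up or down from the root's line by anything to 0.3 rad; this is not reported: where the grip is must be felt or seen.
- pad: rubber pad, 20 mm across, below the end of the clamp's arm on a sprung spindle, 70 mm from the arm's pin; it stands high above the block while the clamp is open, and when locked presses on the block's top with about 35 N, 12 mm beyond the block's middle. Origin on the arm's centre line over the pad, 22 mm above its free underside.
- plate (a joint): how far the sprung shaker plate is pressed down (m): about 0 at rest, 6 N per mm; it carries the rails, the stop and the clamp. It must stay below 0.003 (18 N); bump stop at 0.005.
- jar: small screw-lid jar, 30 mm across, 45 mm tall, standing on the shaker plate in the corner near the robot on the handle side; origin at the centre of its underside (to be left alone)
- blue_rack: blue microtube rack 200 x 100 x 45 mm lying on the bench at the left; origin at the centre of its underside (to be left alone)
- foam_rack: white foam rack 200 x 140 x 60 mm with capped blood tubes reaching 108 mm, on the bench at the far left; origin at the centre of its underside (to be left alone)
- pipette: pipette, about 270 mm long and 28 mm thick, lying on the bench at the right; origin under its middle, x along it (to be left alone)
- bottle: amber bottle 64 mm across, 150 mm tall, on the bench at the far right; origin at the centre of its underside (to be left alone)
Mind the look-alikes: they are no part of the job. Several things have the shape of the tube_block; the one meant has the colours described above.

How it is judged:
By the outcome, as a careful person would: the job done as asked, in the order asked, and still so for the second after the job is handed in, with the robot touching nothing.
It also fails if it takes over 58 s, if anything falls off the work surface, if the arm or the gripper's body presses on something with over 40 N, if the wrist force passes 120 N, or if a joint passes its speed limit or range.

## Working session

There is one attempt and no reset: what is moved stays moved. The work goes in short steps, Python scripts to look and compute and a shell command to move; the robot and the scene stay as the last step left them, time stands still between calls to the robot, and variables do not carry over. Pictures are saved under pics/ and viewed, at most 10 in all, crops included, and the job is handed in when it is done.

```bash
mkdir -p pics; ls; python3 - <<'E'
from station import readout, optics, env, models
import cv2,numpy as np
print(readout.sense())
for n in ("side","top"):
    p=optics.camera(n); cv2.imwrite(f"pics/{n}0.png",cv2.cvtColor(p["img"],cv2.COLOR_RGB2BGR))
    print(n,p["mtx"].tolist(),p["k1"],p["R"].tolist(),p["t"].tolist())
    for k in ["tube_block","stop","clamp_pivot","clamp_lever","handle_knuckle","pad","plate","jar"]:
        print(k,[(np.round(d["position"],3).tolist(),round(d["confidence"],2)) for d in models.recognise(p,k)][:4])
E
```

```text
pics
{'time': 0.0, 'joint_positions': array([-6.90765954e+01,  2.75512146e+01,  9.14962777e+01,  7.93910193e-04,
        6.10255277e+01, -2.67010996e+00]), 'dq': array([ 0.0098159 ,  0.06034869, -0.05015965,  0.12303332, -0.00659256,
       -0.07583219]), 'effort': array([ 4.38930583e-03, -9.50619793e+01, -4.30176115e+01, -1.45100225e-04,
        1.23059488e-02, -1.09808893e-04]), 'eef_pos': array([ 0.26010194, -0.59545341,  0.40404041]), 'tcp_rot': array([-1.79927092e+02, -4.09495894e-03,  2.35931269e+01]), 'contact_force': array([ 0.90978277, -0.81750765, -0.01126221]), 'ft_torque': array([-0.01521539, -0.03986444, -0.03005566]), 'grip_force': 0.0, 'opening': 1.0049166714554185}
side [[421.82060008162665, 0.0, 261.4383914641509], [0.0, 421.82060008162665, 194.55073827864095], [0.0, 0.0, 1.0]] -0.05839419906287547 [[-0.7805860719256578, -0.6249095243342384, -0.013170828069169903], [-0.4799240540253569, 0.6127157864697177, -0.6278951085799774], [0.4004476079133676, -0.48380517918595195, -0.7781865212847822]] [0.42224452542165214, 0.32015939184708986, 1.0232573516903176]
tube_block [(
[... 594 characters left out ...]
, -0.9999631813413551, -0.004992688998037896], [-0.989958509636811, -0.0062042540761401525, -0.14122201113502983], [0.14118583561894174, 0.005928169450579312, -0.9899653613271256]] [0.022794523537510648, 0.5644092681445574, 1.4819323785368301]
tube_block [([0.412, 0.227, 0.04], 0.67), ([0.619, 0.198, 0.038], 0.64), ([0.594, 0.01, 0.113], 0.57)]
stop [([0.697, -0.417, 0.098], 0.5), ([0.696, -0.006, 0.084], 0.49), ([0.627, -0.148, 0.207], 0.21)]
clamp_pivot [([0.593, -0.093, 0.072], 0.97)]
clamp_lever [([0.626, -0.144, 0.208], 0.49), ([0.519, -0.435, 0.025], 0.26)]
handle_knuckle [([0.624, -0.149, 0.208], 0.59)]
pad []
plate [([0.593, -0.094, 0.071], 0.88)]
jar [([0.515, -0.172, 0.119], 0.57)]
```

View pics/side0.png

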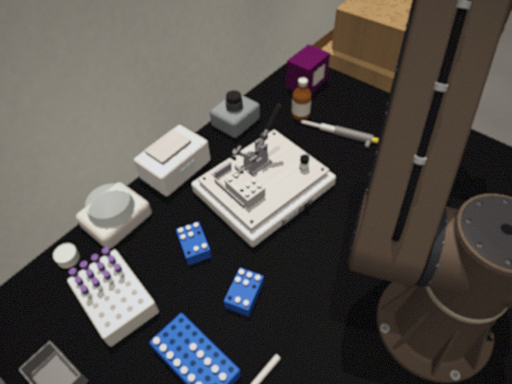

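View pics/top0.png

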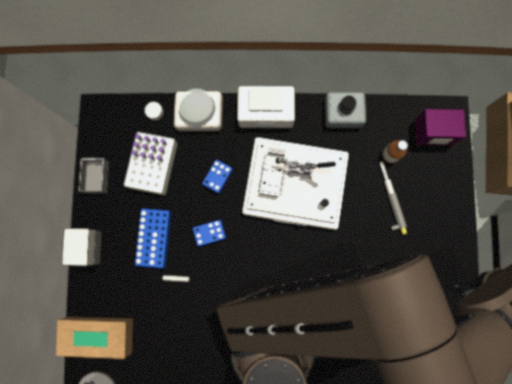

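Blue look-alikes sit at side (193,242) and (243,290). The grey aluminium block at side (243,190) / top (270,175) stands between rails on the plate, so that is the one meant. Next I measure the plate, block and handle and make an enlarged crop.

```bash
cat > h.py <<'E'
import numpy as np, cv2
from station import readout, optics, env, models
def world(p):
    d=p["range_z"]; h,w=d.shape
    u,v=np.meshgrid(np.arange(w),np.arange(h)); K=p["mtx"]
    D=np.array([p["k1"],0,0,0,0],float)
    s=cv2.undistortPoints(np.stack([u,v],-1).reshape(-1,1,2).astype(np.float64),np.array(K),D).reshape(h,w,2)
    X=np.dstack([s*d[...,None],d])
    X=(X-np.array(p["t"]))@np.array(p["R"]); X[d<=0]=np.nan
    return X
def pix(p,X):
    X=np.atleast_2d(X).astype(float)
    return cv2.projectPoints(X,cv2.Rodrigues(np.array(p["R"]))[0],np.array(p["t"]),np.array(p["mtx"]),np.array([p["k1"],0,0,0,0.]))[0].reshape(-1,2)
E
python3 - <<'E'
from h import *
ims=[]
for n,(c0,r0,w,h) in (("side",(180,95,170,150)),("top",(235,130,125,105))):
    p=optics.camera(n); X=world(p); np.save(n+"X.npy",X); np.save(n+"I.npy",p["img"])
    near=(abs(X[...,0]-.6)<.2)&(X[...,1]>-.3)&(X[...,1]<.13)
    m=near&(abs(X[...,2]-.072)<.012)
    m=cv2.morphologyEx(m.astype(np.uint8),cv2.MORPH_OPEN,np.ones((3,3)))>0
    P=X[m][:,:2]; r=cv2.minAreaRect(P.astype(np.float32)*1000); print(n,"plate",r,"z",np.median(X[m][:,2]))
    hi=near&(X[...,2]>.13)&(X[...,2]<.32)
    for (v,u) in np.argwhere(hi)[::max(1,hi.sum()//45)]: print(u,v,np.round(X[v,u],3),p["img"][v,u])
    for d in models.recognise(p,"tube_block"): print(d["position"],d["confidence"],pix(p,d["position"]))
    im=cv2.resize(cv2.cvtColor(p["img"],cv2.COLOR_RGB2BGR)[r0:r0+h,c0:c0+w],None,fx=390/w,fy=390/w,interpolation=cv2.INTER_CUBIC); ims.append(im)
H=max(i.shape[0] for i in ims)
cv2.imwrite("pics/crop1.png",np.hstack([cv2.copyMakeBorder(i,0,H-i.shape[0],0,0,cv2.BORDER_CONSTANT) for i in ims]))
E
```

```text
side plate ((596.1715698242188, -80.48493957519531), (312.6481018066406, 243.14437866210938), 81.02293395996094) z 0.07359685106699518
278 103 [ 0.625 -0.184  0.256] [37 36 34]
280 105 [ 0.617 -0.183  0.254] [39 36 32]
278 107 [ 0.618 -0.175  0.251] [36 34 33]
274 109 [ 0.629 -0.171  0.241] [40 34 35]
278 110 [ 0.618 -0.175  0.241] [28 24 24]
274 112 [ 0.623 -0.164  0.238] [34 34 30]
278 113 [ 0.614 -0.169  0.236] [25 25 22]
274 115 [ 0.624 -0.164  0.227] [29 29 26]
271 117 [ 0.626 -0.153  0.226] [35 34 32]
276 118 [ 0.618 -0.166  0.218] [20 19 19]
273 120 [ 0.62  -0.155  0.217] [29 30 28]
270 122 [ 0.626 -0.149  0.211] [37 33 31]
267 124 [ 0.632 -0.143  0.204] [30 29 24]
271 125 [ 0.619 -0.145  0.206] [29 28 27]
269 127 [ 0.623 -0.14   0.2  ] [26 20 21]
269 129 [ 0.623 -0.141  0.191] [24 21 20]
264 132 [ 0.633 -0.13   0.183] [127 122 121]
263 134 [ 0.634 -0.127  0.177] [126 120 120]
267 135 [ 0.622 -0.131  0.177] [133 128 121]
264 137 [ 0.626 -0.122  0.173] [59 57 58]
258 139 [ 0.649 -0.122  0.152] [131 125 123]
260 140 [ 0.638 -0.118  0.157] [133 127 125]
261 141 [ 0.633 -0.116  0.
[... 2968 characters left out ...]
0.16   0.229] [81 82 81]
334 166 [ 0.616 -0.182  0.247] [171 178 177]
306 167 [ 0.634 -0.105  0.141] [99 97 94]
313 167 [ 0.628 -0.125  0.171] [99 97 94]
321 167 [ 0.62  -0.147  0.208] [135 135 131]
302 168 [ 0.632 -0.092  0.131] [89 86 83]
313 168 [ 0.625 -0.125  0.168] [131 125 120]
306 169 [ 0.625 -0.104  0.15 ] [136 132 130]
308 170 [ 0.621 -0.11   0.152] [137 132 128]
308 171 [ 0.618 -0.11   0.151] [124 121 118]
264 189 [0.56  0.035 0.131] [231 234 234]
[0.6173, 0.2009, 0.0406] 0.9 [[218.00604778 176.56108036]]
[0.4137, 0.2254, 0.04] 0.83 [[209.77692802 233.695662  ]]
[0.5916, 0.0089, 0.1128] 0.63 [[271.87461768 180.60276133]]
[0.6996, -0.0095, 0.0844] 0.17 [[277.24573921 151.50048443]]
```

View pics/crop1.png

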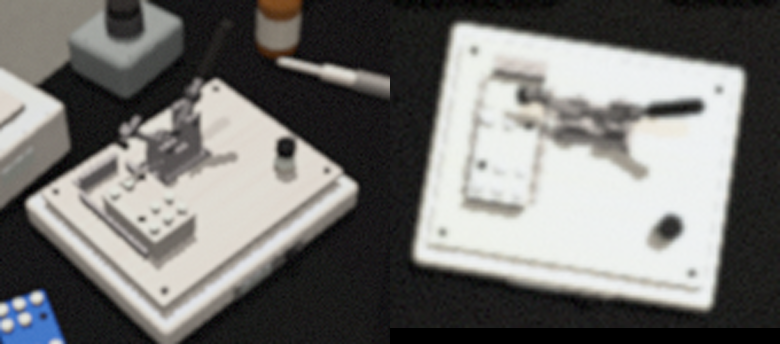

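The crop confirms it: the grey block lies between rails on the plate, with the stop beyond it, the clamp beside it and the black handle standing up. Next I refine everything in plate coordinates.

```bash
python3 - <<'E'
from h import *
yaw=np.radians(-9.0); ex=np.array([np.cos(yaw),np.sin(yaw)]); ey=np.array([-ex[1],ex[0]])
home=np.array([.6404,.0013])
for n in("side","top"):
    X=np.load(n+"X.npy"); I=np.load(n+"I.npy").astype(int).sum(-1)
    L=np.dstack([(X[...,:2]-home)@ex,(X[...,:2]-home)@ey,X[...,2]])
    x,y,z=L[...,0],L[...,1],L[...,2]
    m=(abs(z-.114)<.009)&(abs(y)<.045)&(x>-.14)&(x<.03)
    print(n,"block top x",np.round(np.percentile(x[m],[1,5,50,95,99]),4),"y",np.round(np.percentile(y[m],[1,5,50,95,99]),4),m.sum())
    m=(abs(y)<.02)&(x>.03)&(x<.07)&(z>.082)&(z<.12); print(" stop x",np.round(np.percentile(x[m],[5,50,95]),4),m.sum(),z[m].max())
    m=(z>.188)&(z<.3)&(y<-.13)&(y>-.25)&(I<200)&(abs(x-.012)<.04)
    P=L[m]; c=P.mean(0); d=np.linalg.svd(P-c)[2][0]; d*=np.sign(d[2])
    t=(P-c)@d
    print(" grip c",np.round(c-[.012,-.114,.14],4),"dir",np.round(d,3),"elev",np.arctan2(d[2],-d[1]),"t",t.min(),t.max(),"elev of c",np.arctan2(c[2]-.14,-(c[1]+.114)),m.sum())
    m=(z>.15)&(z<.3)&(abs(y)<.06)&(abs(x-.012)<.05); print(" arm x",np.round(np.percentile(x[m],[2,50,98]),3),"y",np.round(np.percentile(y[m],[2,98]),3),"z",np.round(np.percentile(z[m],[2,98]),3))
E
```

```text
side block top x [-0.0981 -0.0958 -0.0508 -0.005  -0.0002] y [-0.0325 -0.0294  0.0036  0.0316  0.0329] 683
 stop x [0.0482 0.0507 0.0573] 78 0.10534070305594981
 grip c [-0.004  -0.0494  0.0857] dir [ 0.016 -0.598  0.801] elev 0.9299148827943113 t -0.04020107892483107 0.03813207780684648 elev of c 1.0481844875635593 180
 arm x [0.002 0.008 0.019] y [-0.048 -0.005] z [0.154 0.189]
top block top x [-0.0961 -0.0931 -0.0473 -0.0025  0.002 ] y [-0.0282 -0.0258  0.0035  0.0339  0.0364] 529
 stop x [0.0495 0.0521 0.0573] 38 0.10731813147886027
 grip c [-0.0031 -0.046   0.09  ] dir [ 0.009 -0.589  0.808] elev 0.9412890171141741 t -0.03744095776152852 0.02993371739435388 elev of c 1.0980460641007972 43
 arm x [0.003 0.01  0.018] y [-0.047 -0.   ] z [0.152 0.187]
```

```bash
python3 -m crank '[[[0,0,0],[0,0,0.142],1],[[0,0,0],[0,0,0.142],1],[[0,0,0],[0,0,0.142],1],[[0,0,0],[0,0,0.142],1]]'; python3 -m crank '[[[1,-4,0],[0,0,0],1],[[1,-4.3,0],[0,0,0],1],[[1,-4.3,0],[0,0,0],1],[[1,-4.3,0],[0,0,0],1],[[1,-4.3,0],[0,0,0],1]]'
```

```text
time: 1.6
eef_pos: [0.2602, -0.5956, 0.4047]
tcp_rot: [-180.0, 0.0, -9.2]
contact_force: [0.3, 1.2, -0.8]
opening: 0.144
grip_force: 0.0
time: 2.22
eef_pos: [0.3429, -0.3927, 0.4048]
tcp_rot: [180.0, -0.0, -9.0]
contact_force: [0.8, 0.1, 0.3]
opening: -0.002
grip_force: 0.0
```

```bash
for i in 1; do python3 -m crank '[[[1.1,-4.36,0],[0,0,0],1],[[1.1,-4.36,0],[0,0,0],1],[[1.1,-4.36,0],[0,0,0],1],[[1.1,-4.36,0],[0,0,0],1],[[1.1,-4.36,0],[0,0,0],1]]' | head -2; python3 -m crank '[[[1.1,-4.36,0],[0,0,0],1],[[1.1,-4.36,0],[0,0,0],1],[[1.1,-4.36,0],[0,0,0],1],[[1.1,-4.36,0],[0,0,0],1],[[1.1,-4.36,0],[0,0,0],1]]'; done; python3 - <<'E'
from h import *
p=optics.camera("side"); cv2.imwrite("pics/s2.png",cv2.resize(cv2.cvtColor(p["img"],cv2.COLOR_RGB2BGR)[60:260,160:400],None,fx=2.5,fy=2.5))
E
```

```text
time: 2.85
eef_pos: [0.4312, -0.1859, 0.4049]
time: 3.48
eef_pos: [0.5195, 0.021, 0.4049]
tcp_rot: [-180.0, -0.0, -8.9]
contact_force: [0.3, 0.0, -0.9]
opening: -0.0
grip_force: 0.0
```

View pics/s2.png

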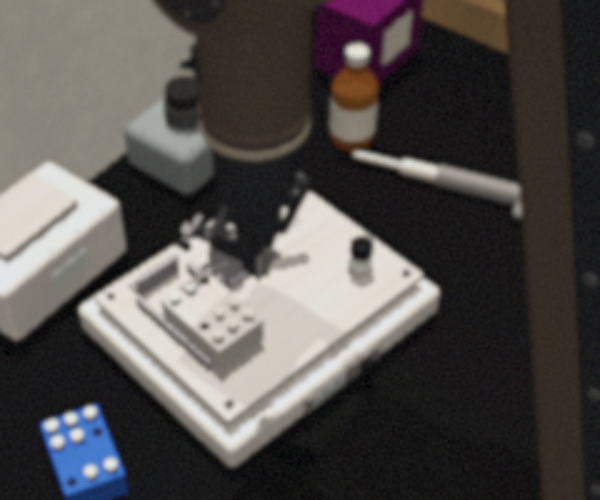

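The fingers hang behind the block, clear of the clamp arm. Descending now.

```bash
python3 -m crank '[[[0,0,4],[0,0,0],1],[[0,0,4],[0,0,0],1],[[0,0,3.5],[0,0,0],1],[[0,0,2.2],[0,0,0],1],[[0,0,0],[0,0,0],1]]'; python3 -m crank '[[[0.5,0,0],[0,0,0],1],[[0.4,0,0],[0,0,0],1],[[0.3,0,0],[0,0,0],1],[[0.3,0,0],[0,0,0],1]]'; python3 -m crank '[[[0.4,0,0],[0,0,0],1],[[0.4,0,0],[0,0,0],1],[[0.4,0,0],[0,0,0],1],[[0.4,0,0],[0,0,0],1],[[0.4,0,0],[0,0,0],1]]'
```

```text
time: 4.15
eef_pos: [0.5185, 0.0195, 0.2665]
tcp_rot: [180.0, 0.2, -9.0]
contact_force: [0.6, -0.6, 0.0]
opening: -0.001
grip_force: 0.0
time: 4.65
eef_pos: [0.5338, 0.0172, 0.268]
tcp_rot: [180.0, 0.0, -9.0]
contact_force: [-6.0, 0.7, 2.1]
opening: 0.004
grip_force: 2.6
time: 5.28
eef_pos: [0.5529, 0.0142, 0.2676]
tcp_rot: [180.0, 0.1, -8.9]
contact_force: [-7.3, 1.1, 4.0]
opening: 0.002
grip_force: 3.3
```

```bash
python3 -m crank '[[[0.4,0,0],[0,0,0],1],[[0.4,0,0],[0,0,0],1],[[0.4,0,0],[0,0,0],1],[[0.4,0,0],[0,0,0],1],[[0.2,0,0],[0,0,0],1]]'; python3 -m crank '[[[0.1,0,0],[0,0,0],1],[[0.1,0,0],[0,0,0],1],[[0.1,0,0],[0,0,0],1]]';python3 - <<'E'
from h import *
for n in ("side","top"):
    p=optics.camera(n); X=world(p); yaw=np.radians(-9.0); ex=np.array([np.cos(yaw),np.sin(yaw)]); ey=np.array([-ex[1],ex[0]])
    D=X[...,:2]-[.6404,.0013]; x=D@ex; y=D@ey; z=X[...,2]
    m=(abs(z-.114)<.009)&(abs(y)<.045)&(x>-.14)&(x<.048)
    print(n,np.round(np.percentile(x[m],[1,5,95,99]),4),np.round(np.percentile(y[m],[1,5,95,99]),4),m.sum())
    cv2.imwrite(f"pics/{n}3.png",cv2.resize(cv2.cvtColor(p["img"],cv2.COLOR_RGB2BGR)[100:260,180:340],None,fx=3.5,fy=3.5))
E
```

```text
time: 5.9
eef_pos: [0.5708, 0.0114, 0.2676]
tcp_rot: [180.0, 0.1, -8.9]
contact_force: [-6.9, 0.8, 5.7]
opening: 0.004
grip_force: 3.3
time: 6.28
eef_pos: [0.5736, 0.0109, 0.2676]
tcp_rot: [180.0, 0.1, -8.9]
contact_force: [-6.7, 0.7, 3.4]
opening: 0.004
grip_force: 3.3
side [-0.0785 -0.076   0.0374  0.0415] [-0.0283 -0.0208  0.0327  0.0335] 364Traceback (most recent call last):
  File "<stdin>", line 6, in <module>
    return _quantile_unchecked(
        a, q, axis, out, overwrite_input, method, keepdims, weights)
    return _ureduce(a,
                    func=_quantile_ureduce_func,
    ...<5 lines>...
                    overwrite_input=overwrite_input,
                    method=method)
    r = func(a, **kwargs)
    result = _quantile(arr,
                       quantiles=q,
    ...<2 lines>...
                       out=out,
                       weights=wgt)
    slices_having_nans = np.isnan(arr[-1, ...])
                                  ~~~^^^^^^^^^
IndexError: index -1 is out of bounds for axis 0 with size 0
```

About 6 to 9 mm remain; small steps from here.

```bash
python3 -m crank '[[[0.1,0,0],[0,0,0],1],[[0.1,0,0],[0,0,0],1],[[0.1,0,0],[0,0,0],1],[[0.1,0,0],[0,0,0],1]]'|sed -n 1,4p;python3 -m crank '[[[0.05,0,0],[0,0,0],1],[[0.05,0,0],[0,0,0],1]]'|sed -n 1,4p
```

```text
time: 6.88
eef_pos: [0.5776, 0.0103, 0.2676]
tcp_rot: [180.0, 0.1, -8.9]
contact_force: [-6.6, 1.4, 4.8]
time: 7.12
eef_pos: [0.5785, 0.0102, 0.2676]
tcp_rot: [180.0, 0.1, -8.9]
contact_force: [-6.6, 0.6, 4.2]
```

```bash
python3 -m crank '[[[0.05,0,0],[0,0,0],1],[[0.05,0,0],[0,0,0],1]]'|sed -n 2,4p
```

```text
eef_pos: [0.5795, 0.01, 0.2676]
tcp_rot: [180.0, 0.1, -8.9]
contact_force: [-6.8, 1.0, 4.5]
```

```bash
cat > g.py <<'E'
import sys; from station import readout
import numpy as np
s=readout.sense(); f=np.array(s["contact_force"]); print(round(s["time"],2),np.round(s["eef_pos"],4),np.round(f,1))
i,lim=int(sys.argv[1]),float(sys.argv[2]); sys.exit(abs(f[i])>lim)
E
python3 -m crank '[[[0.05,0,0],[0,0,0],1],[[0.05,0,0],[0,0,0],1]]'>/dev/null; python3 g.py 0 10 && python3 -m crank '[[[0.05,0,0],[0,0,0],1],[[0.05,0,0],[0,0,0],1]]'>/dev/null; python3 g.py 0 10 && python3 -m crank '[[[0.05,0,0],[0,0,0],1]]'>/dev/null; python3 g.py 0 10 && python3 -m crank '[[[0.05,0,0],[0,0,0],1]]'>/dev/null; python3 g.py 0 10 && python3 -m crank '[[[0.05,0,0],[0,0,0],1]]' >/dev/null; python3 g.py 0 10 && python3 -m crank '[[[0.05,0,0],[0,0,0],1]]' >/dev/null; python3 g.py 0 10
```

```text
7.62 [0.58   0.0099 0.2674] [-10.8   2.1   5.3]
7.62 [0.58   0.0099 0.2674] [-10.8   2.1   5.3]
7.62 [0.58   0.0099 0.2674] [-10.8   2.1   5.3]
7.62 [0.58   0.0099 0.2674] [-10.8   2.1   5.3]
7.62 [0.58   0.0099 0.2674] [-10.8   2.1   5.3]
7.62 [0.58   0.0099 0.2674] [-10.8   2.1   5.3]True
True
True
True
True
True
```

```bash
python3 -m crank '[[[0.04,0,0],[0,0,0],1]]'>/dev/null; python3 g.py 0 16 && python3 -m crank '[[[0.03,0,0],[0,0,0],1]]'>/dev/null; python3 g.py 0 16
```

```text
7.75 [0.5801 0.0099 0.2673] [-13.1   3.3   6.1]
7.75 [0.5801 0.0099 0.2673] [-13.1   3.3   6.1]False
False
```

```bash
sed -i 's/sys.exit(abs(f\[i\])>lim)/sys.exit(int(abs(f[i])>lim))/' g.py; python3 -m crank '[[[0.03,0,0],[0,0,0],1],[[0,0,0],[0,0,0],1]]'>/dev/null; python3 g.py 0 16; python3 -m crank '[[[-0.5,0,0],[0,0,0],1],[[-1.5,0,0],[0,0,0],1],[[-1,0,0],[0,0,0],1],[[0,0,-4],[0,0,0],1],[[0,0,-4],[0,0,0],1]]'; python3 - <<'E'
from h import *
ims=[]
for n in ("side","top"):
    p=optics.camera(n); X=world(p); yaw=np.radians(-9.0); ex=np.array([np.cos(yaw),np.sin(yaw)]); ey=np.array([-ex[1],ex[0]])
    D=X[...,:2]-[.6404,.0013]; x=D@ex; y=D@ey; z=X[...,2]
    m=(abs(z-.114)<.009)&(abs(y)<.045)&(x>-.14)&(x<.056)
    if m.any(): print(n,np.round(np.percentile(x[m],[1,5,95,99]),4),np.round(np.percentile(y[m],[1,5,95,99]),4),m.sum())
    ims.append(cv2.resize(cv2.cvtColor(p["img"],cv2.COLOR_RGB2BGR)[120:240,200:330],None,fx=3,fy=3))
cv2.imwrite("pics/c4.png",np.hstack(ims))
E
```

```text
8.0 [0.5802 0.0099 0.2672] [-12.4   2.9   6.7]
time: 8.62
eef_pos: [0.5515, 0.0144, 0.3484]
tcp_rot: [180.0, 0.1, -8.9]
contact_force: [0.8, 0.1, 0.2]
opening: -0.001
grip_force: 0.0
side [-0.0518 -0.0497  0.0421  0.0473] [-0.0306 -0.0233  0.032   0.0332] 603
```

View pics/c4.png

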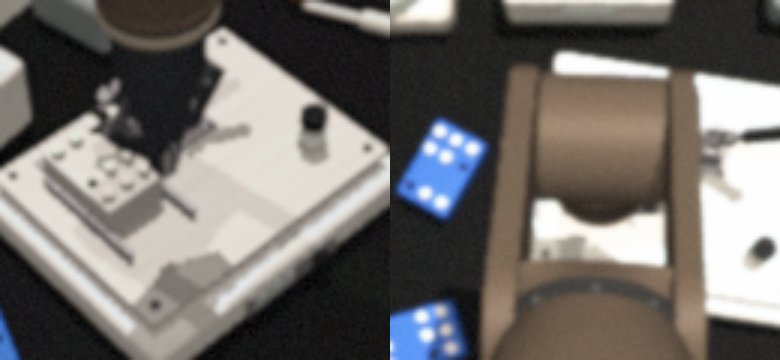

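The block's rear face is at x' ≈ -50 mm, against the stop and home. Now the gripper goes up and over to the inner side of the handle.

```bash
python3 -m crank '[[[0,0,-5.3],[0,0,0],1]]'>/dev/null; python3 -m crank '[[[2.5,3.2,0],[0,0,0],1],[[2.5,3.2,0],[0,0,0],1],[[2.5,3.2,0],[0,0,0],1],[[2.5,3.2,0],[0,0,0],1],[[0,0,0],[0,0,0],1]]'; python3 - <<'E'
from h import *
ims=[]
for n,(r,c) in (("side",(80,200)),("top",(110,220))):
    p=optics.camera(n)
    ims.append(cv2.resize(cv2.cvtColor(p["img"],cv2.COLOR_RGB2BGR)[r:r+120,c:c+130],None,fx=3,fy=3))
cv2.imwrite("pics/c5.png",np.hstack(ims))
import math
for q in np.arange(.0,1.1,.1):
    r=1.175-q; g=r-.17
    P=30*np.array([math.cos(r),math.sin(r)])+70*np.array([math.cos(g),math.sin(g)])+9*np.array([-math.sin(g),math.cos(g)])
    print(round(q,2),P.round(1))
E
```

```text
time: 9.48
eef_pos: [0.6317, -0.1298, 0.3998]
tcp_rot: [180.0, -0.0, -9.1]
contact_force: [-0.4, 1.1, -0.3]
opening: -0.0
grip_force: 0.0
0.0 [41.5 91.6]
0.1 [50.4 87. ]
0.2 [58.9 81.5]
0.3 [66.7 75.2]
0.4 [73.9 68.2]
0.5 [80.3 60.5]
0.6 [86.  52.2]
0.7 [90.7 43.3]
0.8 [94.6 34. ]
0.9 [97.5 24.4]
1.0 [99.5 14.6]
```

View pics/c5.png

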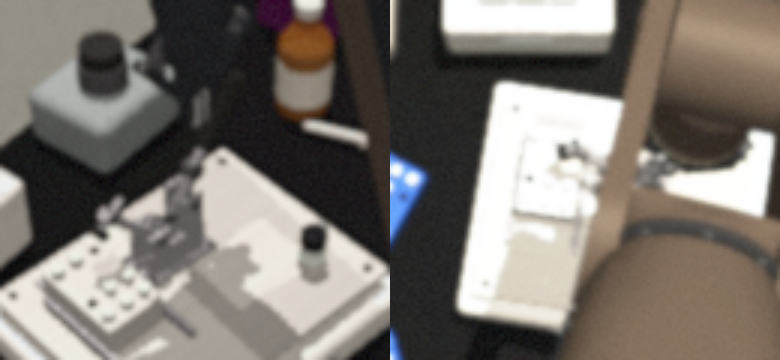

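```bash
python3 -m crank '[[[0,0.5,0],[0,0,0],1],[[0,0.4,0],[0,0,0],1],[[0,0.3,0],[0,0,0],1]]'>/dev/null; python3 g.py 1 3 && python3 -m crank '[[[0,0.2,0],[0,0,0],1],[[0,0.1,0],[0,0,0],1]]'>/dev/null; python3 g.py 1 3 && python3 -m crank '[[[0,0.2,0],[0,0,0],1],[[0,0.1,0],[0,0,0],1]]'>/dev/null;python3 g.py 1 3 && python3 -m crank '[[[0,0.2,0.1],[0,0,0],1],[[0,0.2,0.1],[0,0,0],1]]'>/dev/null;python3 g.py 1 3 && python3 -m crank '[[[0,0.2,0.1],[0,0,0],1],[[0,0.2,0.1],[0,0,0],1]]'>/dev/null;python3 g.py 1 3
```

```text
9.95 [ 0.6292 -0.1394  0.4008] [0.5 0.1 0.7]
10.2 [ 0.6288 -0.1426  0.4007] [0.2 0.2 0.6]
10.45 [ 0.6284 -0.1456  0.4007] [-0.7 -0.6 -0.6]
10.7 [ 0.6278 -0.1495  0.3986] [0.5 0.7 0.3]
10.95 [ 0.6271 -0.1535  0.3966] [1.2 0.7 0.2]
```

```bash
python3 - <<'E'
from h import *
p=optics.camera("side"); a=p["img"][85:165,235:345]
cv2.imwrite("pics/c6.png",np.clip(cv2.resize(cv2.cvtColor(a,cv2.COLOR_RGB2BGR),None,fx=7,fy=7,interpolation=cv2.INTER_CUBIC).astype(float)*2,0,255).astype(np.uint8))
yaw=np.radians(-9.0); ex=np.array([np.cos(yaw),np.sin(yaw)]); ey=np.array([-ex[1],ex[0]])
def w(x,Y,Z): return [*(np.array([.6404,.0013])+x*ex+(-.114-Y)*ey),.14+Z]
print(pix(p,np.array([w(.012,0,0),w(.012,.0555,.0836),w(.012,.0265,.0836),w(.012,.0135,.0268),w(.012,.075,.11)]))-[235,85])
X=world(p);D=X[...,:2]-[.6404,.0013]; x=D@ex; Y=-.114-D@ey; Z=X[...,2]-.14
for v in range(95,150,3):
    print(v,[(u,int(1e3*x[v,u]),int(1e3*Y[v,u]),int(1e3*Z[v,u])) for u in range(245,300,3) if abs(x[v,u])<.06 and 0<Y[v,u]<.16 and Z[v,u]>0.0])
E
```

```text
[[25.02741136 60.76795751]
 [39.20981697 29.91003993]
 [31.62329309 34.6032614 ]
 [28.36869563 51.80098765]
 [44.4015704  19.42647395]]
95 [(263, 4, 7, 182), (266, 1, 14, 180), (269, 0, 25, 175), (272, -8, 26, 179), (275, 2, 48, 161), (278, -3, 53, 163), (281, 4, 72, 147), (284, -1, 78, 147)]
98 [(263, 26, 26, 150), (266, 4, 17, 167), (269, 0, 24, 165), (272, -4, 30, 165), (275, 1, 47, 153), (278, -5, 52, 154), (281, 0, 69, 141)]
101 [(266, 16, 28, 144), (269, 2, 26, 154), (272, -2, 32, 153), (275, 0, 45, 145), (278, 1, 58, 137), (281, -1, 67, 134)]
104 [(263, 0, 3, 158), (266, 13, 25, 138), (269, 2, 26, 143), (272, 0, 34, 141), (275, -2, 44, 136), (278, 13, 70, 112), (281, 9, 78, 110)]
107 [(263, 0, 2, 148), (266, -2, 11, 145), (269, 5, 29, 130), (272, -1, 33, 132), (275, 0, 46, 124), (278, 8, 66, 107), (281, 2, 71, 108)]
110 [(266, 0, 13, 131), (269, 6, 30, 119), (272, 1, 36, 118), (275, 2, 48, 110), (278, 8, 66, 97), (281, 6, 76, 92)]
113 [(266, 18, 30, 101), (269, 6, 30, 108), (272, 1, 37, 107), (275, 0, 46, 103), (278, 6, 64, 88)]
116 [(269, 6, 30, 97), (272, 0, 36, 97), (275, -1, 45, 94), (278, 5, 63, 79)]
119 [(272, 9, 44, 76), (275, 5, 52, 74)]
122 [(269, 12, 35, 69), (272, 5, 40, 70)]
125 [(269, 8, 32, 62), (272, 2, 38, 63)]
128 [(269, 6, 30, 53)]
131 [(266, 9, 21, 45)]
134 [(263, 15, 14, 34), (266, 6, 18, 37)]
137 [(263, 7, 8, 32), (266, 1, 14, 32)]
140 [(257, 27, 2, 10), (260, 18, 5, 14), (263, 4, 5, 24)]
143 [(263, 6, 7, 9), (266, 1, 14, 9)]
146 [(266, -5, 7, 6)]
149 []
```

View pics/c6.png

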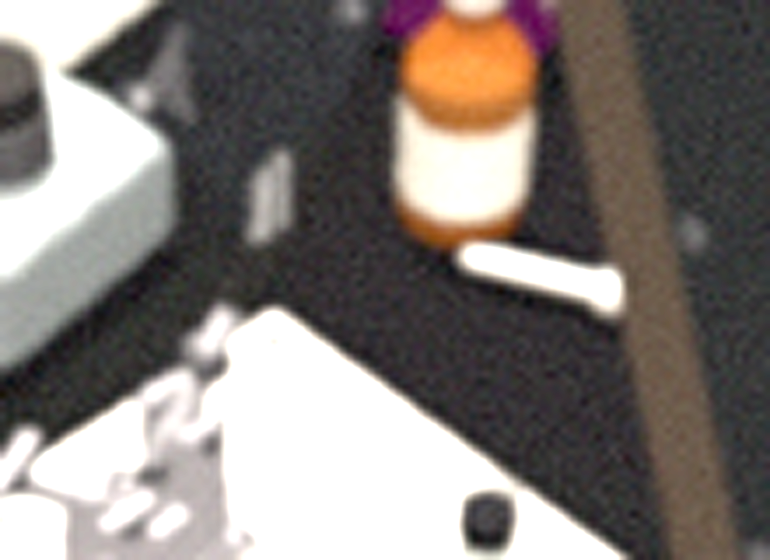

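```bash
python3 -m crank '[[[0,0.43,0.27],[0,0,0],1],[[0,0.43,0.28],[0,0,0],1]]'>/dev/null; python3 g.py 2 8 && python3 -m crank '[[[0,0.39,0.31],[0,0,0],1],[[0,0.39,0.32],[0,0,0],1]]'>/dev/null; python3 g.py 2 8 && python3 -m crank '[[[0,0.36,0.35],[0,0,0],1],[[0,0.36,0.35],[0,0,0],1]]'>/dev/null;python3 g.py 2 8 && python3 -m crank '[[[0,0.32,0.38],[0,0,0],1],[[0,0.32,0.39],[0,0,0],1]]'>/dev/null;python3 g.py 2 8
```

```text
11.25 [ 0.6258 -0.1621  0.391 ] [ 0.7  0.8 -0. ]
11.5 [ 0.6245 -0.1699  0.3846] [-0.1  0.3 -0.3]
11.75 [ 0.6234 -0.1769  0.3776] [ 0.1  0.5 -0.4]
12.0 [ 0.6225 -0.1832  0.3699] [-0.8 -0.5  0.1]
```

```bash
python3 - <<'E'
from h import *
p=optics.camera("side"); a=p["img"][85:175,225:335]
cv2.imwrite("pics/c7.png",np.clip(cv2.resize(cv2.cvtColor(a,cv2.COLOR_RGB2BGR),None,fx=6,fy=6,interpolation=cv2.INTER_CUBIC).astype(float)*2.5,0,255).astype(np.uint8))
yaw=np.radians(-9.0); ex=np.array([np.cos(yaw),np.sin(yaw)]); ey=np.array([-ex[1],ex[0]])
X=world(p);D=X[...,:2]-[.6404,.0013]; x=D@ex; Y=-.114-D@ey; Z=X[...,2]-.14
for v in range(101,156,3):
    print(v,[(u,int(1e3*x[v,u]),int(1e3*Y[v,u]),int(1e3*Z[v,u])) for u in range(245,310,3) if abs(x[v,u])<.06 and 0<Y[v,u]<.16 and Z[v,u]>0.0])
E
```

```text
101 [(260, 21, 11, 151), (263, 13, 15, 153), (266, 6, 19, 155), (269, 7, 31, 148), (272, 23, 57, 124), (275, 1, 47, 143), (278, -1, 56, 139), (281, -1, 66, 134), (284, -3, 76, 129), (287, -5, 86, 125), (290, 0, 104, 113)]
104 [(263, 10, 12, 147), (266, 1, 14, 150), (269, 0, 23, 147), (275, 11, 57, 121), (278, -2, 55, 130), (281, -5, 64, 127), (284, 1, 82, 113), (287, 1, 94, 107)]
107 [(266, -1, 12, 143), (269, 0, 24, 136), (272, 0, 34, 131), (275, 10, 56, 112), (278, 0, 57, 118), (281, 1, 70, 109), (284, 0, 80, 105)]
110 [(272, 0, 34, 121), (275, -2, 44, 116), (278, -2, 56, 109), (281, 0, 69, 101), (287, 12, 107, 71), (290, 8, 115, 69)]
113 [(275, 12, 59, 87), (278, 2, 61, 92), (281, 2, 72, 86), (284, 13, 96, 65), (287, 5, 100, 68), (290, 2, 109, 64)]
116 [(275, 14, 61, 74), (278, 1, 60, 83), (281, -1, 69, 79), (284, 6, 89, 63), (287, 4, 99, 58)]
119 [(278, 6, 65, 66), (281, 1, 72, 65), (284, 3, 86, 55)]
122 [(275, 18, 65, 47), (278, 10, 69, 49), (281, 6, 77, 47)]
125 [(275, 9, 57, 46), (278, 4, 63, 45)]
128 [(272, 11, 47, 39), (275, 5, 52, 40)]
131 [(269, 15, 39, 30), (272, 8, 44, 32), (275, 2, 50, 31)]
134 [(266, 15, 26, 26), (269, 10, 33, 26)]
137 [(263, 16, 16, 20), (266, 6, 18, 26), (269, 3, 27, 23)]
140 [(257, 27, 2, 10), (260, 24, 11, 6), (263, 13, 13, 12), (266, 8, 20, 12)]
143 [(260, 14, 2, 8), (263, 6, 7, 10)]
146 [(266, -4, 8, 5)]
149 []
152 []
155 []
```

View pics/c7.png

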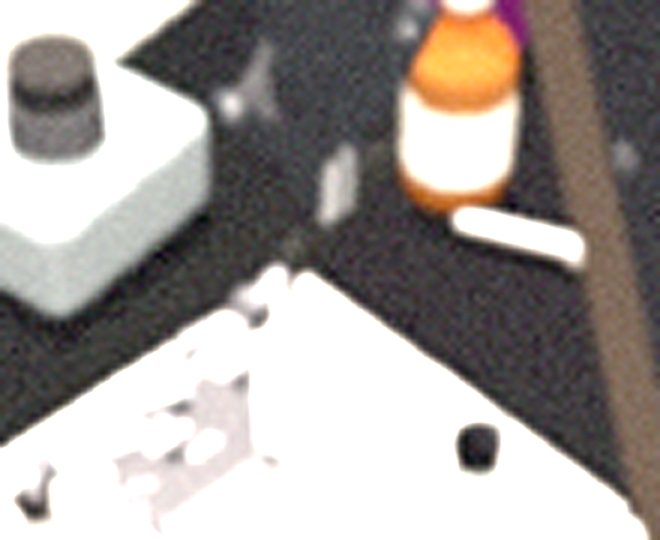

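The handle is following (grip elevation now about 0.5 rad), with little resistance so far.

```bash
python3 -m crank '[[[0,0.29,0.41],[0,0,0],1],[[0,0.28,0.42],[0,0,0],1]]'>/dev/null; python3 g.py 2 8 && python3 -m crank '[[[0,0.24,0.44],[0,0,0],1],[[0,0.23,0.45],[0,0,0],1]]'>/dev/null; python3 g.py 2 8 && python3 -m crank '[[[0,0.2,0.46],[0,0,0],1]]'>/dev/null;python3 g.py 2 8 && python3 -m crank '[[[0,0.1,0.24],[0,0,0],1],[[0,0.1,0.24],[0,0,0],1]]'>/dev/null;python3 g.py 2 10 && python3 -m crank '[[[0,0.08,0.24],[0,0,0],1]]'>/dev/null; python3 g.py 2 10
```

```text
12.3 [ 0.6216 -0.1887  0.3616] [-0.5  0.6 -0.3]
12.55 [ 0.6209 -0.1932  0.3529] [0.1 4.6 6.2]
12.68 [ 0.6207 -0.1951  0.3484] [-0.4  6.3  7.2]
12.93 [ 0.6204 -0.197   0.3438] [-0.3  6.3  8.7]
13.05 [ 0.6203 -0.1977  0.3415] [-1.   6.3  8.8]
```

```bash
python3 -m crank '[[[0,0.06,0.2],[0,0,0],1]]'>/dev/null; python3 g.py 2 13 && python3 -m crank '[[[0,0.05,0.2],[0,0,0],1]]'>/dev/null; python3 g.py 2 13 && python3 -m crank '[[[0,0.04,0.2],[0,0,0],1]]'>/dev/null;python3 g.py 2 13 && python3 -m crank '[[[0,0.04,0.2],[0,0,0],1]]'>/dev/null;python3 g.py 2 13 && python3 -m crank '[[[0,0.03,0.2],[0,0,0],1]]'>/dev/null; python3 g.py 2 13
```

```text
13.18 [ 0.6202 -0.1983  0.3395] [-0.2  6.2  9. ]
13.3 [ 0.6201 -0.1988  0.3376] [-0.1  5.3  9.5]
13.43 [ 0.62   -0.1993  0.3355] [-1.2  3.1  8.3]
13.55 [ 0.6199 -0.1998  0.3335] [-1.3  3.   8.6]
13.68 [ 0.6198 -0.2002  0.3314] [-1.7  1.7  7.4]
```

Past the peak: the force is falling towards dead centre.

```bash
python3 -m crank '[[[0,0.02,0.2],[0,0,0],1]]'>/dev/null; python3 g.py 2 10 && python3 -m crank '[[[0,0.02,0.2],[0,0,0],1]]'>/dev/null; python3 g.py 2 10 && python3 -m crank '[[[0,0.01,0.15],[0,0,0],1]]'>/dev/null;python3 g.py 2 10 && python3 -m crank '[[[0,0,0.15],[0,0,0],1]]'>/dev/null;python3 g.py 2 10
```

```text
13.8 [ 0.6198 -0.2005  0.3294] [-1.7 -0.6  6.9]
13.93 [ 0.6197 -0.2009  0.3273] [-1.  -0.4  4. ]
14.05 [ 0.6197 -0.201   0.3257] [-0.8 -3.1  2.7]
14.18 [ 0.6197 -0.2009  0.3241] [ 0.  -0.8  2.5]
```

```bash
python3 -m crank '[[[0,0,0.1],[0,0,0],1]]'>/dev/null; python3 g.py 2 8 && python3 -m crank '[[[0,0,0.1],[0,0,0],1]]'>/dev/null; python3 g.py 2 8 && python3 -m crank '[[[0,0,0.1],[0,0,0],1]]'>/dev/null;python3 g.py 2 8
```

```text
14.3 [ 0.6197 -0.2006  0.3229] [-0.5  0.3  0.4]
14.43 [ 0.6196 -0.2005  0.3219] [ 0.  -0.2 -0.1]
14.55 [ 0.6197 -0.2006  0.321 ] [-0.8  0.9  0.9]
```

The force has gone: the handle snapped away. I back off upwards and inwards and look.

```bash
python3 -m crank '[[[0,0,-3],[0,0,0],1],[[0,0,-5],[0,0,0],1],[[0,0,-5],[0,0,0],1],[[-5,0,-1],[0,0,0],1],[[-5,0,0],[0,0,0],1]]'|sed -n 1,4p;python3 -m crank '[[[-5,2,0],[0,0,0],1],[[-4,4,0],[0,0,0],1],[[0,5,0],[0,0,0],1],[[0,5,0],[0,0,0],1],[[0,0,0],[0,0,0],1]]'|sed -n 1,4p; python3 - <<'E'
from h import *
ims=[]
yaw=np.radians(-9.0); ex=np.array([np.cos(yaw),np.sin(yaw)]); ey=np.array([-ex[1],ex[0]])
for n,(r,c) in (("side",(110,190)),("top",(130,235))):
    p=optics.camera(n); X=world(p);D=X[...,:2]-[.6404,.0013]; x=D@ex; y=D@ey; Z=X[...,2]
    m=(abs(Z-.114)<.006)&(abs(y)<.045)&(x>-.14)&(x<.056)
    print(n,"block",np.round(np.percentile(x[m],[1,5,95,99]),4),np.round(np.percentile(y[m],[1,99]),4))
    m=(abs(x-.012)<.012)&(y<-.17)&(y>-.27)&(Z>.1)&(Z<.3)
    q=np.polyfit(-y[m]-.114,Z[m]-.14,1); print(" handle slope,Z0",q,m.sum())
    m=(abs(x-.012)<.03)&(y>-.2)&(y<.03)&(Z>.13)&(Z<.3); print(" clamp z pct",np.round(np.percentile(Z[m],[5,50,99]),3))
    m=(abs(Z-.072)<.008)&(abs(x+.09)<.03)&(abs(y+.1)<.06);print(" plate z",np.median(Z[m]))
    ims.append(cv2.resize(cv2.cvtColor(p["img"],cv2.COLOR_RGB2BGR)[r:r+120,c:c+130],None,fx=3,fy=3,interpolation=cv2.INTER_CUBIC))
    for k in("jar","blue_rack","pipette","bottle","foam_rack"):print(k,[np.round(d["position"],3).tolist() for d in models.recognise(p,k)[:1]])
cv2.imwrite("pics/c8.png",np.hstack(ims))
E
```

```text
time: 15.18
eef_pos: [0.52, -0.1849, 0.4621]
tcp_rot: [180.0, -0.1, -8.9]
contact_force: [-0.6, -1.1, -0.4]
time: 15.8
eef_pos: [0.4065, -0.3319, 0.4611]
tcp_rot: [180.0, -0.0, -9.1]
contact_force: [0.1, 0.1, -1.1]
side block [-0.0514 -0.05    0.0406  0.0475] [-0.0324  0.0331]
 handle slope,Z0 [-0.10227697  0.01248301] 124
 clamp z pct [0.131 0.144 0.155]
 plate z 0.07364838894225735
jar [[0.514, -0.164, 0.105]]
blue_rack [[0.397, 0.424, 0.04]]
pipette [[0.543, -0.423, 0.021]]
bottle [[0.698, -0.417, 0.082]]
foam_rack [[0.644, 0.452, 0.059]]
top block [-0.0494 -0.0462  0.0463  0.0492] [-0.0278  0.0368]
 handle slope,Z0 [-0.13600595  0.01435657] 116
 clamp z pct [0.132 0.145 0.155]
 plate z 0.07212466893845332
jar []
blue_rack [[0.397, 0.419, 0.044]]
pipette [[0.565, -0.419, 0.024]]
bottle [[0.696, -0.415, 0.099]]
foam_rack [[0.662, 0.432, 0.06]]
```

View pics/c8.png

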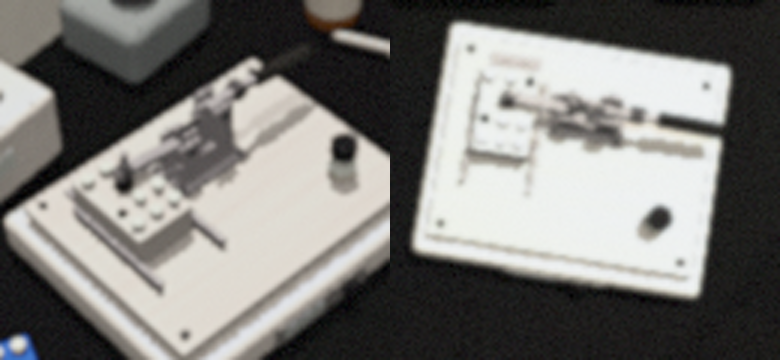

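Final view: the clamp arm is down with its pad on the block at (122,180). The handle is level at (290,60), with a slope matching the locked position. The block spans x' = -50…+49 mm against the stop, and the jar has not moved. Handing in.

```bash
python3 -c "
from station import env; print(env.close_job())"
```

```text
the job is handed in; nothing more can be done
None
```

The block is against the stop (measured to 1–2 mm, last push about 13 N) and the clamp handle snapped over centre to its locked angle with the pad down on the block. The push on the handle peaked at about 9.5 N, well under the plate's 18 N limit. I left everything else alone, and the job is handed in; no verdict was shown.

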